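# Fetch the adapter ring from a crowded lens trough

### The job

The black camera adapter ring lies in the row of four things in the long lens trough, hemmed in by the neighbour on either side of it. Stand those two neighbours on the empty tray, lay the ring flat in the middle of the round seat, and only then put the neighbours back upright in the trough, each where it stood before. Tip nothing over, and leave the spare objective and the eyepiece beside the trough where they are.

Things in the scene. Friction and masses are not known exactly. Their poses are not given: they have to be found in the camera images.
- adapter_ring: the thing to fetch: black ring with open middle, 40 mm outside diameter, 18 mm high, lying flat in one of the two inner places of the trough; origin at the centre of its underside. It is lower than the trough's side walls and 6 mm from them, so it can be gripped only along the trough, across its rim, once both places beside it are empty
- canister_black: black upright screw canister, a plain cylinder 37 mm in diameter, 62 mm high; origin at the centre of its underside, z up its axis. Stands in one of the remaining places of the trough
- canister_white: white upright screw canister, a plain cylinder 41 mm in diameter, 50 mm high; origin at the centre of its underside, z up its axis. Stands in one of the remaining places of the trough
- dropper_bottle: small dark red-brown upright bottle with a label and a black cap, body 36 mm in diameter and straight up to about 55 mm, 86 mm high in all; origin at the centre of its underside, z up its axis. Stands in one of the remaining places of the trough
- trough: fixed open aluminium trough, outside 214 mm long (its x axis), 62 mm wide (y), 30 mm high, walls and floor 5 mm thick (inside 52 mm wide); origin at the centre of its underside. Four things stand in it in a row, in changing order, at about x = -75, -25, 25, 75 mm, 10 mm clear of one another. The three upright ones rise above the walls and can be gripped there across the trough
- tray: fixed flat steel tray, empty, outside 160 mm long (its x axis) by 84 mm wide (its y axis), rim 12 mm high, wall and floor 4 mm thick (floor 4 mm above the bench); origin at the centre of its underside. The side area for the things that are in the way
- seat: fixed round seat for the ring, a dark disc 72 mm in diameter with a bright raised lip; origin at the centre of its underside, its floor 6 mm above the bench, the lip 60 mm in inside diameter and 2.5 mm high above the floor
- objective: bystander: white spare microscope objective standing upright by the trough, 28 mm in diameter, 44 mm high; origin at the centre of its underside. To be left alone
- eyepiece: bystander: black stepped spare eyepiece standing upright by the far corner of the trough, 39 mm in diameter, 63 mm high; origin at the centre of its underside. To be left alone

How it is judged:
On the way, in this order (a step that is already met when the one before it is completed fails the run):
1. two of the upright things stand on the tray while the ring is still in its place in the trough ((((x of canister_black in the frame of tray between -0.075 and 0.075 m and y of canister_black in the frame of tray between -0.038 and 0.038 m and z of canister_black in the frame of tray below 0.01 m and angle between canister_black's own z axis and vertical below 0.12 rad) and (x of canister_white in the frame of tray between -0.075 and 0.075 m and y of canister_white in the frame of tray between -0.038 and 0.038 m and z of canister_white in the frame of tray below 0.01 m and angle between canister_white's own z axis and vertical below 0.12 rad)) or ((x of canister_black in the frame of tray between -0.075 and 0.075 m and y of canister_black in the frame of tray between -0.038 and 0.038 m and z of canister_black in the frame of tray below 0.01 m and angle between canister_black's own z axis and vertical below 0.12 rad) and (x of dropper_bottle in the frame of tray between -0.075 and 0.075 m and y of dropper_bottle in the frame of tray between -0.038 and 0.038 m and z of dropper_bottle in the frame of tray below 0.01 m and angle between dropper_bottle's own z axis and vertical below 0.12 rad)) or ((x of canister_white in the frame of tray between -0.075 and 0.075 m and y of canister_white in the frame of tray between -0.038 and 0.038 m and z of canister_white in the frame of tray below 0.01 m and angle between canister_white's own z axis and vertical below 0.12 rad) and (x of dropper_bottle in the frame of tray between -0.075 and 0.075 m and y of dropper_bottle in the frame of tray between -0.038 and 0.038 m and z of dropper_bottle in the frame of tray below 0.01 m and angle between dropper_bottle's own z axis and vertical below 0.12 rad))) and distance of adapter_ring from where it was at the start of the episode below 0.03 m), for 0.2 s.
2. the ring lies flat in the middle of the seat while two things still stand on the tray (horizontal distance between adapter_ring and seat below 0.011 m and z of adapter_ring in the frame of seat below 0.0085 m and angle between adapter_ring's own z axis and vertical below 0.08 rad and linear speed of adapter_ring below 0.02 m/s and (((x of canister_black in the frame of tray between -0.075 and 0.075 m and y of canister_black in the frame of tray between -0.038 and 0.038 m and z of canister_black in the frame of tray below 0.01 m and angle between canister_black's own z axis and vertical below 0.12 rad) and (x of canister_white in the frame of tray between -0.075 and 0.075 m and y of canister_white in the frame of tray between -0.038 and 0.038 m and z of canister_white in the frame of tray below 0.01 m and angle between canister_white's own z axis and vertical below 0.12 rad)) or ((x of canister_black in the frame of tray between -0.075 and 0.075 m and y of canister_black in the frame of tray between -0.038 and 0.038 m and z of canister_black in the frame of tray below 0.01 m and angle between canister_black's own z axis and vertical below 0.12 rad) and (x of dropper_bottle in the frame of tray between -0.075 and 0.075 m and y of dropper_bottle in the frame of tray between -0.038 and 0.038 m and z of dropper_bottle in the frame of tray below 0.01 m and angle between dropper_bottle's own z axis and vertical below 0.12 rad)) or ((x of canister_white in the frame of tray between -0.075 and 0.075 m and y of canister_white in the frame of tray between -0.038 and 0.038 m and z of canister_white in the frame of tray below 0.01 m and angle between canister_white's own z axis and vertical below 0.12 rad) and (x of dropper_bottle in the frame of tray between -0.075 and 0.075 m and y of dropper_bottle in the frame of tray between -0.038 and 0.038 m and z of dropper_bottle in the frame of tray below 0.01 m and angle between dropper_bottle's own z axis and vertical below 0.12 rad)))), for 0.2 s.
At the end, for the whole second after the job is handed in: The ring lies flat in the seat, its centre within 11 mm of the seat's centre; the two canisters and the bottle stand upright in the trough, each within 12 mm of where it stood at the start; all are at rest (horizontal distance between adapter_ring and seat below 0.011 m and z of adapter_ring in the frame of seat below 0.0085 m and angle between adapter_ring's own z axis and vertical below 0.08 rad and linear speed of each of adapter_ring, canister_black, canister_white, dropper_bottle below 0.02 m/s and distance of each of canister_black, canister_white, dropper_bottle from where it was at the start of the episode below 0.012 m and angle between each of canister_black, canister_white, dropper_bottle's own z axis and vertical below 0.1 rad); the robot touches nothing.
It fails at once if the ring, a canister or the bottle is tipped over (angle between any of canister_black, canister_white, dropper_bottle, adapter_ring's own z axis and vertical above 0.6 rad).
It fails at once if the spare objective or the eyepiece is shifted by more than 15 mm (distance of any of objective, eyepiece from where it was at the start of the episode above 0.015 m).
It also fails if it takes over 106 s, if anything falls off the work surface, if the arm or the gripper's body presses on something with over 40 N, if the wrist force passes 120 N, or if a joint passes its speed limit or range.

### The arm

A 6-joint arm with a two-finger parallel gripper is mounted at the origin on a cart in front of the work surface, level with it; the furniture and walls round the work are solid. World frame = base frame: x ahead of the robot, y to its left, z up, the work surface at z = 0. Lengths are in m, angles in rad, forces in N, time in s.
With the tool pointing down it reaches from about 0.375 to 0.975 m from the base axis. Payload 3.8 kg.
Tool frame: the origin (TCP) lies midway between the tips of the shut fingers; the grasp point (between the pads) lies 19 mm behind it; z points along the fingers, y is the line along which they close (so a half turn about z gives the same grasp; the last joint's range is limited). The gripper opens to 85 mm and grips with 20 to 120 N. Pads are 22 mm wide; open, the fingers measure 114 mm over their backs; the gripper's body (76 mm by 85 mm) begins 54 mm behind the grasp point. The pads swing forward as they close: fully open they stand 13 mm farther back than shut.
Start: joints at [1.124, 0.264, 1.604, -0, 1.274, -0.037], TCP at [0.269, 0.619, 0.192] pointing down, gripper open.
Joint ranges: [-2.63, 2.63], [-0.94, 2.18], [0.31, 2.57], [-1.31, 4.45], [0, 2.66], [-2.55, 2.55]. Speed limits (rad/s): [2.57, 2.57, 3.14, 3.14, 3.14, 3.14].

### API

Orientations are given as a rotation vector (axis times angle).
In Python, from workcell import status, read_camera, workorder, masks_of gives the robot as it stands.
- The arm moves only by the tool drive_tool, never from a script. Its argument "rows" is a list of rows, each a list of 7 numbers: the turn, a rotation vector about the tool's x, y, z in degrees, then the shift along the tool's x, y, z in m, then the opening, from 0 (shut) to 1 (fully open). In form: [[ax, ay, az, tx, ty, tz, claw], ...]. A call has 1 to 8 rows; each row shifts and turns the commanded pose from where the row before left it, along the tool's axes as they then stand; what a row does not reach is not made up. A row lasts 1/12 s, in which the tool goes at most 41.7 mm and 7.16 degrees, less where a joint would pass 70% of its speed; a pose out of reach is approached as far as the arm can. A call is refused whole if a number of a shift passes 0.0417 or a number of a turn 7.16, either way. A call with a gripper value outside its range is refused whole. The fingers move at their own pace and stop on an object; "force" is the grip in N (left out, the last holds). Time passes only in rows, so rows that do not move let the fingers close. It gives the time, the measured TCP pose, the force, the opening and the grip force at its end, in the units of the state.
- status.read_state(): the state, without advancing time (a new reading comes with each control period).
- read_camera(name): name is "scene" or "side" or "wrist"; returns a dict with "color" (420x560x3 uint8, red, green, blue), "intrinsics" (3x3 intrinsics, pixels), "world_from_camera" (4x4, takes a point from camera to world coordinates); the wrist camera has in their place "mount" (4x4, takes a point from camera to tool coordinates, whose origin is the TCP and whose axes are the flange's). Camera axes: x right, y up, looking along -z (the intrinsics and any distortion apply to the point x, -y, -z); pixel columns grow to the right and rows downward; lengths in m; the calibration is good to about 2 mm. A picture is of the moment at which its call begins: read the wrist's pose just before it. There is no depth.
- workorder.finish_job(): hands the job in; it is judged then, once.
Trained networks look in a picture, given as the dict that the camera call returned (one of the last four; its "shot" number tells which), for a name from the list of things; names that differ only in an ending like _2 or _b are one class to them, and where a whole thing is asked for, a point or a joint stands for the part that bears it (a point fixed in the world has none). Each returns a list of dicts, best first, with "score" (0 to 1); they miss things now and then, are a little off and sometimes report something else, mostly with a low value. They report only what shows in the picture. A call takes as long as a camera call.
- masks_of(picture, name): "mask" (420x560 bool, what is visible of it) and "bbox" ([left, top, right, bottom] in pixels, round what is visible of it).
The state is a dict: "time": time; "q": joint angles; "joint_vel": joint speeds; "joint_torque": joint torques, N m; "tool_pos": TCP position; "tcp_rot": TCP orientation; "wrist_force": force on the tool from outside, world axes, zero at the start; "torque": the same for the moment, N m; "width": opening from 0.0 (shut) to 1.0 (fully open); "grip_force": force on a finger pad.
Only numpy, scipy, OpenCV 4.12 (cv2) and the standard library are available. Lean on these libraries where they do the work, as an engineer would, in place of code of your own. Each camera call takes 0.05 s, during which the arm holds its last target. There are 200 camera calls.

## Working session

There is one attempt and no reset: what is moved stays moved. The work goes in short steps, Python scripts to look and compute and a tool call to move; the robot and the scene stay as the last step left them, time stands still between calls to the robot, and variables do not carry over. Pictures are saved under pics/ and viewed, at most 14 in all, crops included, and the job is handed in when it is done.

Besides the shell and the picture viewer there is one more tool, called after "Call:" in YAML: its name, and indented under it one key for each argument. drive_tool: Moves the arm, as the interface text tells. Its arguments: {"type":"object","properties":{"rows":{"type":"array"},"force":{"type":"number"}},"required":["rows"]}

```bash
ls; mkdir -p pics; python3 - <<'E'
from workcell import status, read_camera
import cv2, numpy as np
s=status.read_state(); print({k:np.round(v,3).tolist() for k,v in s.items()})
for n in ("scene","side","wrist"):
    p=read_camera(n); cv2.imwrite(f"pics/{n}0.png",p["color"][:,:,::-1])
    print(n,p.keys(),p["intrinsics"].round(1).tolist(),np.round(p.get("world_from_camera",p.get("mount")),3).tolist())
E
```

```text
pics
{'time': 0.0, 'q': [1.124, 0.265, 1.605, -0.0, 1.274, -0.037], 'joint_vel': [-0.0, 0.0, -0.0, 0.0, 0.0, -0.001], 'joint_torque': [0.0, -51.51, -36.732, -0.0, 0.013, 0.0], 'tool_pos': [0.269, 0.618, 0.191], 'tcp_rot': [-0.639, -3.075, 0.003], 'wrist_force': [-0.239, 0.044, -0.684], 'torque': [-0.019, -0.004, 0.007], 'grip_force': 0.0, 'width': 1.0}
scene dict_keys(['color', 'intrinsics', 'world_from_camera', 'shot']) [[514.3, 0.0, 282.5], [0.0, 514.3, 208.7], [0.0, 0.0, 1.0]] [[-0.896, 0.395, -0.204, 0.33], [-0.445, -0.801, 0.401, 0.562], [-0.005, 0.45, 0.893, 0.906], [0.0, 0.0, 0.0, 1.0]]
side dict_keys(['color', 'intrinsics', 'world_from_camera', 'shot']) [[459.1, 0.0, 282.0], [0.0, 459.1, 208.9], [0.0, 0.0, 1.0]] [[-0.077, 0.558, -0.826, -0.161], [-0.997, -0.057, 0.054, 0.214], [-0.017, 0.828, 0.56, 0.514], [0.0, 0.0, 0.0, 1.0]]
wrist dict_keys(['color', 'intrinsics', 'mount', 'shot']) [[323.8, 0.0, 276.2], [0.0, 323.8, 208.7], [0.0, 0.0, 1.0]] [[-0.001, 0.947, 0.321, 0.083], [1.0, 0.001, 0.001, 0.001], [0.001, 0.321, -0.947, -0.182], [0.0, 0.0, 0.0, 1.0]]
```

View pics/scene0.png

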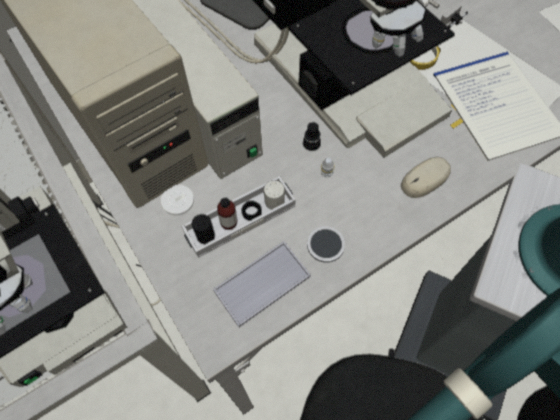

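View pics/side0.png

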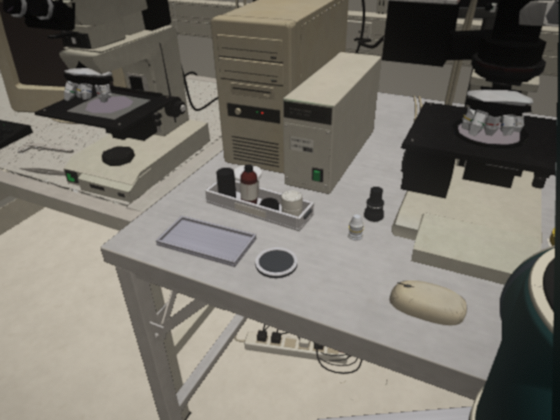

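The scene view shows the trough near (240,215), with black canister (203,228), bottle (227,212), ring (251,211) and white canister (274,193). The tray is at (262,284), the seat at (326,244), the objective at (327,167) and the eyepiece at (312,137). So the neighbours are the bottle and the white canister.

```bash
cat > h.py <<'E'
from workcell import status, read_camera, masks_of
import cv2, numpy as np
from scipy.optimize import minimize
from scipy.spatial.transform import Rotation as R
def cyl(r,h,z0=0):
    t=np.linspace(0,2*np.pi,40,endpoint=False)
    return np.array([[r*np.cos(a),r*np.sin(a),z] for z in (z0,z0+h) for a in t])
def box(l,w,h): return np.array([[x,y,z] for x in(-l/2,l/2) for y in(-w/2,w/2) for z in(0,h)])
bot=np.vstack([cyl(.018,.055),cyl(.009,.086)])
M=dict(canister_black=cyl(.0185,.062),canister_white=cyl(.0205,.05),dropper_bottle=bot,adapter_ring=cyl(.02,.018),
 seat=cyl(.036,.0085),objective=cyl(.014,.044),eyepiece=cyl(.0195,.063),tray=box(.16,.084,.012),trough=box(.214,.062,.03))
def shot(n):
    s=status.read_state(); p=read_camera(n)
    if n=="wrist":
        T=np.eye(4);T[:3,:3]=R.from_rotvec(s["tcp_rot"]).as_matrix();T[:3,3]=s["tool_pos"]
        p["W"]=T@p["mount"]
    else: p["W"]=p["world_from_camera"]
    return p
def proj(p,X):
    c=(np.c_[X,np.ones(len(X))]@np.linalg.inv(p["W"]).T)[:,:3]
    u=np.c_[c[:,0]/-c[:,2],-c[:,1]/-c[:,2]]; K=p["intrinsics"]
    return u*[K[0,0],K[1,1]]+K[:2,2]
def ray(p,px,z):
    K=p["intrinsics"]; d=np.array([(px[0]-K[0,2])/K[0,0],-(px[1]-K[1,2])/K[1,1],-1.])
    d=p["W"][:3,:3]@d; o=p["W"][:3,3]; return (o+d*(z-o[2])/d[2])[:2]
def hull_iou(p,m,X,S=4):
    q=cv2.convexHull((proj(p,X)*S).astype(np.float32)).astype(np.int32)
    im=np.zeros((420*S,560*S),np.uint8);cv2.fillConvexPoly(im,q,1);im=im>0
    return (im&m).sum()/max(1,(im|m).sum())
def fit(pics,name,z=0.,hull=False,yaw0=None,fixyaw=None):
    ms=[]
    for p in pics:
        r=masks_of(p,name)
        if not r: continue
        m=r[0]["mask"].astype(np.uint8)
        if hull:
            pts=np.argwhere(m)[:,::-1].astype(np.int32);m=np.zeros_like(m);cv2.fillConvexPoly(m,cv2.convexHull(pts),1)
        ms.append((p,cv2.resize(m,None,fx=4,fy=4,interpolation=cv2.INTER_LINEAR)>0,r[0]))
    if not ms: return None
    p,m,r=ms[0];b=r["bbox"];x0=ray(p,((b[0]+b[2])/2,(b[1]+b[3])/2),z+M[name][:,2].max()/2)
    def f(v):
        c=v[2] if yaw0 is not None else 0
        X=M[name]@np.array([[np.cos(c),np.sin(c),0],[-np.sin(c),np.cos(c),0],[0,0,1]])+[v[0],v[1],z]
        return -sum(hull_iou(p,m,X) for p,m,_ in ms)/len(ms)
    best=None
    for y in (yaw0 if yaw0 is not None else [0]):
        s=[[0,0],[.012,0],[0,.012]] if yaw0 is None else [[0,0,0],[.012,0,0],[0,.012,0],[0,0,.15]]
        v=np.r_[x0,y] if yaw0 is not None else x0
        o=minimize(f,v,method="Nelder-Mead",options=dict(initial_simplex=v+np.array(s),xatol=2e-4,fatol=1e-4))
        if best is None or o.fun<best.fun: best=o
    return best.x.round(4).tolist(),round(-best.fun,3),[round(r["score"],2) for *_,r in ms]
E
cat > m.py <<'E'
from h import *
a,b=shot("scene"),shot("side")
for n,z in dict(canister_black=.005,dropper_bottle=.005,adapter_ring=.005,canister_white=.005,seat=0,objective=0,eyepiece=0).items():
    print(n,*[fit(q,n,z) for q in ([a],[b],[a,b])])
for n in("tray","trough"):
    print(n,*[fit(q,n,0,True,[0,.5,1,1.5,2,2.5]) for q in ([a],[b],[a,b])])
E
python3 m.py
```

```text
canister_black ([0.6416, 0.2735], np.float64(0.88), [0.82]) ([0.6601, 0.2748], np.float64(0.774), [0.92]) ([0.6421, 0.2736], np.float64(0.812), [0.82, 0.92])
dropper_bottle ([0.6151, 0.2284], np.float64(0.834), [0.58]) None ([0.6151, 0.2284], np.float64(0.834), [0.58])
adapter_ring ([0.5867, 0.1905], np.float64(0.689), [0.59]) ([0.601, 0.1884], np.float64(0.573), [0.57]) ([0.5878, 0.1896], np.float64(0.618), [0.59, 0.57])
canister_white ([0.6187, 0.226], np.float64(0.825), [0.25]) ([0.5818, 0.1469], np.float64(0.705), [0.74]) ([0.6187, 0.226], np.float64(0.413), [0.25, 0.74])
seat ([0.4297, 0.1881], np.float64(0.905), [0.8]) ([0.4322, 0.1875], np.float64(0.938), [0.73]) ([0.4307, 0.1879], np.float64(0.915), [0.8, 0.73])
objective ([0.4923, 0.0412], np.float64(0.708), [0.66]) ([0.4961, 0.0387], np.float64(0.751), [0.69]) ([0.4931, 0.0407], np.float64(0.726), [0.66, 0.69])
eyepiece ([0.5473, -0.0016], np.float64(0.66), [0.66]) ([0.5536, -0.01], np.float64(0.708), [0.84]) ([0.5493, -0.0085], np.float64(0.683), [0.66, 0.84])
tray ([0.5019, 0.3098, 1.0916], np.float64(0.978), [0.83]) ([0.5046, 0.3081, 1.0789], np.float64(0.967), [0.89]) ([0.5031, 0.3093, 1.0918], np.float64(0.954), [0.83, 0.89])
trough ([0.6011, 0.2127, 0.9912], np.float64(0.948), [0.92]) ([0.6027, 0.2109, 0.9974], np.float64(0.953), [0.9]) ([0.6017, 0.2117, 0.9924], np.float64(0.945), [0.92, 0.9])
```

```bash
cat > go.py <<'E'
# python3 go.py x y z yaw(of tool y axis, rad) -> turn about tool z (deg), shift in tool axes after the turn; tilt left over
import sys; from h import *
s=status.read_state(); x,y,z,c=map(float,sys.argv[1:5]); Rm=R.from_rotvec(s["tcp_rot"]).as_matrix()
best=None
for k in (0,np.pi):
    Y=np.array([np.cos(c+k),np.sin(c+k),0]);Z=np.array([0,0,-1.]);T=np.c_[np.cross(Y,Z),Y,Z]
    rv=R.from_matrix(Rm.T@T).as_rotvec(degrees=True); sh=T.T@(np.array([x,y,z])-s["tool_pos"])
    print("turn",rv.round(2),"shift",sh.round(4))
print("q",np.round(s["q"],2),"pos",np.round(s["tool_pos"],4),"Xaxis",Rm[:,0].round(3),"F",np.round(s["wrist_force"],1),"t",round(s["time"],2),"w",round(s["width"],3),"g",round(s["grip_force"],1))
E
python3 go.py 0.50 0.15 0.25 2.563
```

```text
turn [  0.     0.   -80.33] shift [ 0.2664 -0.45   -0.0577]
turn [ 0.   -0.   99.67] shift [-0.2664  0.45   -0.0577]
q [ 1.12  0.26  1.6   0.    1.27 -0.04] pos [0.2689 0.6191 0.1923] Xaxis [-0.917  0.398  0.   ] F [0.3 0.1 0.2] t 2.05 w 1.002 g 0.0
```

Call:
drive_tool:
  rows:
    - [0,0,7.12,0,0,-0.02,1]
    - [0,0,7.12,0,0,-0.02,1]
    - [0,0,7.12,0,0,-0.018,1]
    - [0,0,7.12,0,0,0,1]
    - [0,0,7.12,0,0,0,1]
    - [0,0,7.12,0,0,0,1]
    - [0,0,7.12,0,0,0,1]
    - [0,0,7.12,0,0,0,1]

```text
time: 2.72
tool_pos: [0.2689, 0.6191, 0.2504]
tcp_rot: [-2.036, -2.393, -0.0]
wrist_force: [-0.0, 0.3, 1.1]
width: 1.0
grip_force: 0.0
```

Call:
drive_tool:
  rows:
    - [0,0,7.12,0,0,0,1]
    - [0,0,7.12,0,0,0,1]
    - [0,0,7.12,0,0,0,1]
    - [0,0,7.12,0,0,0,1]
    - [0,0,7.12,0,0,0,1]
    - [0,0,7.12,0,0,0,1]
    - [0,0,0,-0.02,0.034,0,1]
    - [0,0,0,-0.02,0.034,0,1]

```text
time: 3.38
tool_pos: [0.3034, 0.5488, 0.2496]
tcp_rot: [2.761, 1.499, -0.001]
wrist_force: [1.1, 0.1, 0.7]
width: 0.999
grip_force: 0.0
```

Call:
drive_tool:
  rows:
    - [0,0,0,-0.02,0.034,0,1]
    - [0,0,0,-0.02,0.034,0,1]
    - [0,0,0,-0.02,0.034,0,1]
    - [0,0,0,-0.02,0.034,0,1]
    - [0,0,0,-0.02,0.034,0,1]
    - [0,0,0,-0.02,0.034,0,1]
    - [0,0,0,-0.02,0.034,0,1]
    - [0,0,0,-0.02,0.034,0,1]

```text
time: 4.05
tool_pos: [0.4447, 0.2639, 0.2506]
tcp_rot: [2.763, 1.495, 0.001]
wrist_force: [0.3, 1.1, -1.2]
width: 0.999
grip_force: 0.0
```

```bash
python3 go.py 0.60 0.21 0.25 2.563
```

```text
turn [ 7.0000e-02  4.0000e-02 -1.7999e+02] shift [-0.0398 -0.1595  0.0006]
turn [ 0.03 -0.05  0.  ] shift [0.0398 0.1595 0.0006]
q [ 0.49 -0.07  1.86 -0.    1.35  1.07] pos [0.4447 0.2639 0.2506] Xaxis [0.547 0.837 0.001] F [ 0.3  1.1 -1.2] t 4.05 w 0.999 g 0.0
```

Call:
drive_tool:
  rows:
    - [0,0,0,0.005,0.04,0,1]
    - [0,0,0,0.005,0.04,0,1]
    - [0,0,0,0.005,0.04,0,1]
    - [0,0,0,0,0,0,1]
    - [0,0,0,0,0,0,1]

```text
time: 4.47
tool_pos: [0.5541, 0.2113, 0.2497]
tcp_rot: [-2.765, -1.49, 0.002]
wrist_force: [-1.9, 0.7, -0.3]
width: 1.001
grip_force: 0.0
```

```bash
cat > mw.py <<'E'
from h import *
import sys
w=shot("wrist"); cv2.imwrite(sys.argv[1],w["color"][:,:,::-1])
for a in sys.argv[2:]:
    n,z=a.split(":"); y=[.5,1,1.5] if n in("tray","trough") else None
    print(n,fit([w],n,float(z),y is not None,y))
E
python3 mw.py pics/w1.png canister_black:.005 dropper_bottle:.005 adapter_ring:.005 canister_white:.005 trough:0 tray:0 seat:0
python3 - <<'E'
from h import *
p=read_camera("scene");p["W"]=p["world_from_camera"]
for px in((140,203),(262,157),(207,172),(180,200)):print(px,ray(p,px,0))
E
```

```text
canister_black ([0.643, 0.2733], np.float64(0.919), [0.97])
dropper_bottle ([0.6181, 0.228], np.float64(0.961), [0.82])
adapter_ring ([0.5888, 0.1914], np.float64(0.67), [0.98])
canister_white ([0.5596, 0.1486], np.float64(0.902), [0.96])
trough ([0.604, 0.212, 0.9917], np.float64(0.958), [0.74])
tray ([0.5045, 0.3093, 1.0903], np.float64(0.981), [0.87])
seat ([0.4312, 0.1872], np.float64(0.974), [0.86])
(140, 203) [0.79668634 0.2688738 ]
(262, 157) [0.6289331  0.06608693]
(207, 172) [0.71327531 0.14802041]
(180, 200) [0.7288925 0.2279278]
```

View pics/w1.png

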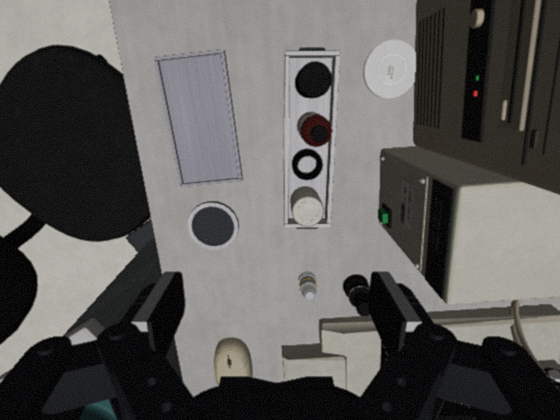

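The wrist view shows the trough at (312,140) with black canister (314,78), bottle (315,130), ring (307,163) and white canister (307,207). The tray is at (200,117), the seat at (213,225), and the objective and eyepiece are near (310,290) and (355,292). Fits agree to about 3 mm. I'll take the bottle first.

```bash
python3 go.py 0.6175 0.230 0.032 2.5625|tail -2; python3 - <<'E'
from h import *
w=shot("wrist")
print(fit([w],"adapter_ring",.005,True),fit([w],"objective"),fit([w],"eyepiece"))
E
```

```text
turn [ 0.01 -0.02  0.1 ] shift [0.0497 0.0455 0.2186]
q [0.33 0.08 1.71 0.   1.35 0.9 ] pos [0.5522 0.2133 0.2506] Xaxis [0.546 0.838 0.   ] F [ 1.   0.9 -0.5] t 4.92 w 1.001 g 0.0
None ([0.4949, 0.0393], np.float64(0.655), [0.9]) ([0.5531, -0.0033], np.float64(0.609), [0.9])
```

Call:
drive_tool:
  rows:
    - [0,0,0,0.025,0.0228,0,1]
    - [0,0,0,0.0247,0.0227,0,1]
    - [0,0,0,0,0,0.04,1]
    - [0,0,0,0,0,0.04,1]
    - [0,0,0,0,0,0.04,1]
    - [0,0,0,0,0,0.03,1]
    - [0,0,0,0,0,0,1]
    - [0,0,0,0,0,0,1]

```text
time: 5.78
tool_pos: [0.6162, 0.2287, 0.098]
tcp_rot: [-2.762, -1.495, 0.008]
wrist_force: [0.1, 0.3, 0.5]
width: 1.002
grip_force: 0.0
```

```bash
python3 go.py 0.6175 0.230 0.032 2.5625|tail -2;python3 mw.py pics/w2.png dropper_bottle:.005
```

```text
turn [-0.19  0.24  0.02] shift [0.0018 0.0004 0.066 ]
q [ 0.32  0.3   1.73 -0.    1.11  0.9 ] pos [0.6162 0.2287 0.098 ] Xaxis [ 0.547  0.837 -0.004] F [0.1 0.3 0.5] t 5.78 w 1.002 g 0.0
dropper_bottle ([0.6177, 0.2283], np.float64(0.939), [0.95])
```

View pics/w2.png

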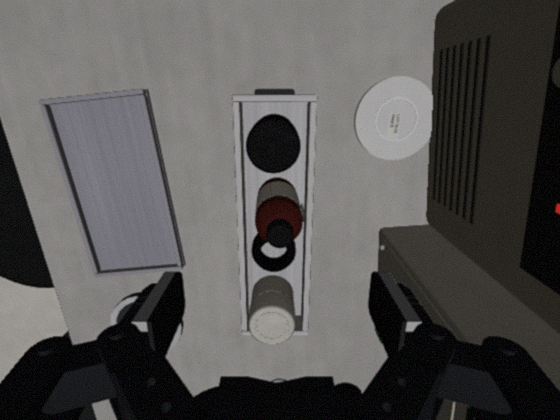

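The bottle (278,215) is centred between the fingers. I'll go down and grip it.

Call:
drive_tool:
  rows:
    - [0,0,0,0,0,0.03,1]
    - [0,0,0,0,0,0.03,1]
    - [0,0,0,0,0,0.006,1]
    - [0,0,0,0,0,0,1]
    - [0,0,0,0,0,0,0.3]
    - [0,0,0,0,0,0,0.3]
    - [0,0,0,0,0,0,0.3]
    - [0,0,0,0,0,0,0.3]
  force: 35

```text
time: 6.55
tool_pos: [0.6197, 0.2299, 0.0365]
tcp_rot: [2.762, 1.495, 0.005]
wrist_force: [-0.3, 0.6, 0.3]
width: 0.455
grip_force: 0.0
```

Call:
drive_tool:
  rows:
    - [0,0,0,0,0,0,0.3]
    - [0,0,0,0,0,0,0.3]
    - [0,0,0,0,0,0,0.3]
    - [0,0,0,0,0,0,0.3]

```text
time: 6.88
tool_pos: [0.6181, 0.2293, 0.0343]
tcp_rot: [2.763, 1.495, -0.0]
wrist_force: [-0.1, -1.0, -0.6]
width: 0.305
grip_force: 0.0
```

```bash
python3 mw.py pics/w3.png dropper_bottle:.005; python3 go.py 0.6175 0.230 0.032 2.5625|tail -1
```

```text
dropper_bottle ([0.6181, 0.2292], np.float64(0.898), [0.71])
q [ 0.32  0.37  1.78 -0.    1.    0.9 ] pos [0.618  0.2293 0.0342] Xaxis [ 0.547  0.837 -0.   ] F [ 0.2  0.4 -0. ] t 6.98 w 0.303 g 0.0
```

View pics/w3.png

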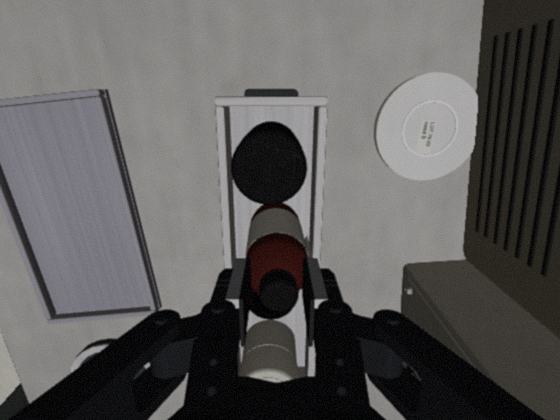

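The fingers flank the bottle at about (235–320, 285) without touching it, so the opening isn't linear in width. I'll close further.

Call:
drive_tool:
  rows:
    - [0,0,0,0,0,0,0]
    - [0,0,0,0,0,0,0]
    - [0,0,0,0,0,0,0]
    - [0,0,0,0,0,0,0]
    - [0,0,0,0,0,0,0]

```text
time: 7.4
tool_pos: [0.6191, 0.2295, 0.0356]
tcp_rot: [2.762, 1.495, 0.003]
wrist_force: [-0.5, -0.2, 5.1]
width: 0.229
grip_force: 29.2
```

Call:
drive_tool:
  rows:
    - [0,0,0,0,0,-0.01,0]
    - [0,0,0,0,0,-0.03,0]
    - [0,0,0,0,0,-0.03,0]
    - [0,0,0,0.0,-0.02,0,0]
    - [0,0,0,0.007,-0.0247,0,0]
    - [0,0,0,0.0175,-0.0247,0,0]
    - [0,0,0,0.0175,-0.0247,0,0]
    - [0,0,0,0,-0.0247,0,0]

```text
time: 8.07
tool_pos: [0.5422, 0.3323, 0.1051]
tcp_rot: [-2.762, -1.495, -0.004]
wrist_force: [-0.1, 0.3, 0.9]
width: -0.001
grip_force: 0.0
```

Call:
drive_tool:
  rows:
    - [0,0,0,0,-0.0247,0,0]
    - [0,0,0,0,0,0,0]
    - [0,0,0,0,0,0,0]

```text
time: 8.32
tool_pos: [0.5198, 0.3437, 0.1043]
tcp_rot: [2.761, 1.498, -0.001]
wrist_force: [-0.4, 0.3, 0.3]
width: 0.004
grip_force: 0.0
```

```bash
python3 go.py 0.5216 0.343 0.0345 2.5625|tail -2
```

```text
turn [-0.01  0.03  0.16] shift [0.0004 0.0019 0.0698]
q [ 0.54  0.23  1.81 -0.    1.1   1.12] pos [0.5198 0.3437 0.1043] Xaxis [ 0.545  0.838 -0.   ] F [-0.4  0.3  0.3] t 8.32 w 0.004 g 0.0
```

The grip slipped (width 0), so I'll look.

```bash
python3 - <<'E'
from h import *
a,b=shot("scene"),shot("side"); 
i=np.hstack([a["color"][150:310,150:350],b["color"][130:290,150:350]])[:,:,::-1]
cv2.imwrite("pics/c1.png",cv2.resize(i,None,fx=2,fy=2,interpolation=cv2.INTER_CUBIC))
for n in("dropper_bottle","canister_white","canister_black"):print(n,fit([a],n,.005),fit([b],n,.005))
E
```

```text
dropper_bottle ([0.5893, 0.2265], np.float64(0.0), [0.64]) ([0.6287, 0.2272], np.float64(0.828), [0.63])
canister_white ([0.5584, 0.1473], np.float64(0.803), [0.89]) ([0.5818, 0.1463], np.float64(0.645), [0.57])
canister_black ([0.6397, 0.2768], np.float64(0.177), [0.69]) ([0.6545, 0.2747], np.float64(0.753), [0.87])
```

View pics/c1.png

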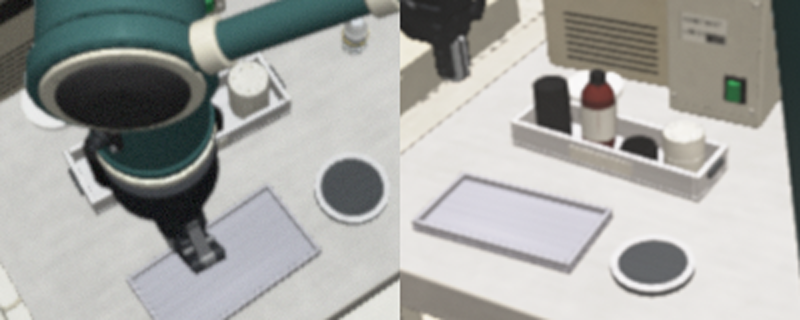

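The bottle still stands upright in its place; the gripper only brushed the cap. I'll check where the finger tips really are relative to the TCP.

```bash
python3 - <<'E'
from h import *
s=status.read_state();T=np.array(s["tool_pos"]);print(T)
w=shot("wrist")
for n in("scene","side","wrist"):
    p=w if n=="wrist" else shot(n)
    print(n,[proj(p,(T+[0,0,d])[None]).round(0)[0].tolist() for d in(0,.02,.04)])
cv2.imwrite("pics/w4.png",w["color"][:,:,::-1])
E
```

```text
[0.52154003 0.34239792 0.10423602]
scene [[240.0, 275.0], [239.0, 271.0], [238.0, 267.0]]
side [[181.0, 189.0], [179.0, 179.0], [178.0, 169.0]]
wrist [[277.0, 241.0], [277.0, 256.0], [278.0, 275.0]]
```

View pics/w4.png

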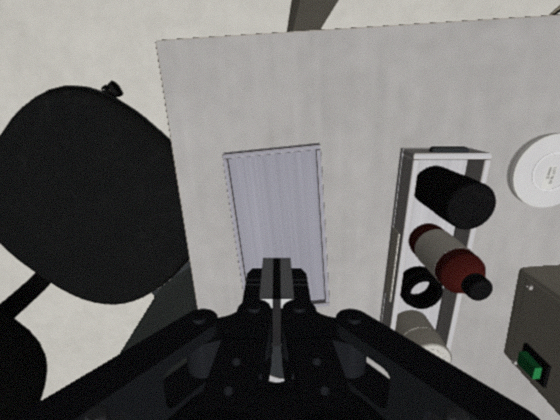

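```bash
python3 - <<'E'
from h import *
s=status.read_state();T=np.array(s["tool_pos"]);print(T)
def d(p,px):
    K=p["intrinsics"];v=p["W"][:3,:3]@np.array([(px[0]-K[0,2])/K[0,0],-(px[1]-K[1,2])/K[1,1],-1.]);return v/np.linalg.norm(v)
a,b=shot("scene"),shot("side")
P=[(a,(250,283)),(b,(177.5,169))]
A=0;B=0
for p,x in P:
    v=d(p,x);N=np.eye(3)-np.outer(v,v);A=A+N;B=B+N@p["W"][:3,3]
X=np.linalg.solve(A,B);print("tip",X,[proj(p,X[None]).round(1).tolist() for p,_ in P])
i=np.hstack([a["color"][235:305,195:295],b["color"][110:180,130:230]])[:,:,::-1].copy()
i=cv2.resize(i,None,fx=4,fy=4,interpolation=cv2.INTER_CUBIC)
for k,(p,o) in enumerate([(a,(195,235)),(b,(130,110))]):
    for dz,c in((0,(0,0,255)),(.02,(0,255,0)),(.04,(255,0,0))):
        q=(proj(p,(T+[0,0,dz])[None])[0]-o)*4+[400*k,0];cv2.circle(i,tuple(int(v) for v in q),3,c,-1)
cv2.imwrite("pics/c2.png",i)
E
```

```text
[0.52122019 0.3426637  0.10420584]
tip [0.4949448  0.34837125 0.15249184] [[[250.8, 275.5]], [[171.2, 172.4]]]
```

View pics/c2.png

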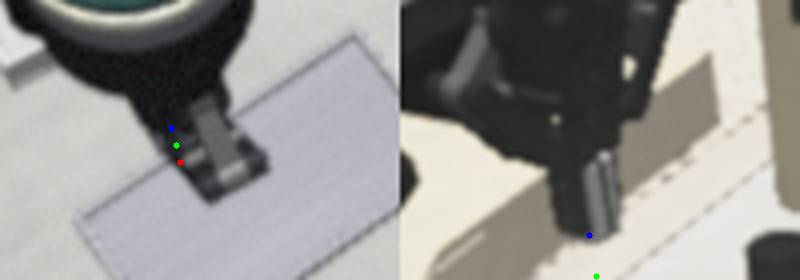

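Call:
drive_tool:
  rows:
    - [0,0,0,0,0,0.03,0]
    - [0,0,0,0,0,0.03,0]
    - [0,0,0,0,0,0.02,0]
    - [0,0,0,0,0,0,0]

```text
time: 9.3
tool_pos: [0.5168, 0.3405, 0.0189]
tcp_rot: [2.763, 1.495, -0.015]
wrist_force: [-1.1, -1.1, -0.5]
width: -0.0
grip_force: 0.0
```

```bash
python3 - <<'E'
from h import *
s=status.read_state();T=np.array(s["tool_pos"]);print(T,s["wrist_force"])
a,b=shot("scene"),shot("side")
i=np.hstack([a["color"][235:315,195:295],b["color"][160:240,130:230]])[:,:,::-1].copy()
i=cv2.resize(i,None,fx=4,fy=4,interpolation=cv2.INTER_CUBIC)
for k,(p,o) in enumerate([(a,(195,235)),(b,(130,160))]):
    for dz,c in((0,(0,0,255)),(.02,(0,255,0)),(.04,(255,0,0))):
        q=(proj(p,(T+[0,0,dz])[None])[0]-o)*4+[400*k,0];cv2.circle(i,tuple(int(v) for v in q),3,c,-1)
cv2.imwrite("pics/c3.png",i)
E
```

```text
[0.51679777 0.34046421 0.01885456] [-1.06996008 -1.09928911 -0.52934166]
```

View pics/c3.png

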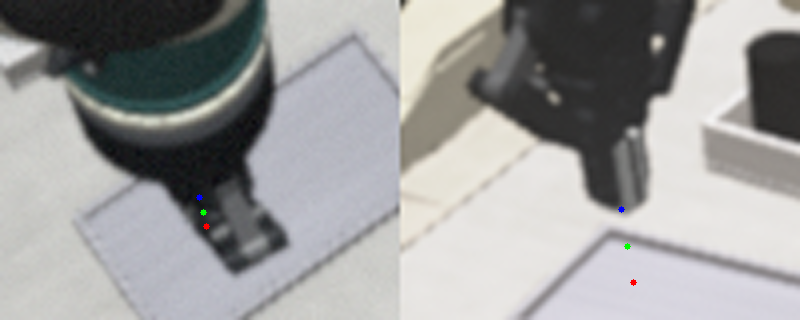

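The side view puts the tips about 40 mm above the reported TCP. Both the wrist view and the failed grip agree with that. I'll probe the tray floor gently to settle it.

Call:
drive_tool:
  rows:
    - [0,0,0,0,0,0,0]
    - [0,0,0,0,0,0,0]
    - [0,0,0,0,0,0,0]

```text
time: 9.65
tool_pos: [0.5225, 0.3439, 0.0265]
tcp_rot: [-2.763, -1.495, -0.006]
wrist_force: [0.1, 1.0, 0.8]
width: 0.002
grip_force: 0.0
```

Call:
drive_tool:
  rows:
    - [0,0,0,0,0,0.01,0]
    - [0,0,0,0,0,0.01,0]
    - [0,0,0,0,0,0.01,0]
    - [0,0,0,0,0,0,0]
    - [0,0,0,0,0,0,0]

```text
time: 10.07
tool_pos: [0.5195, 0.3421, -0.0076]
tcp_rot: [2.763, 1.495, -0.006]
wrist_force: [0.5, -0.8, 0.5]
width: -0.006
grip_force: 0.0
```

Call:
drive_tool:
  rows:
    - [0,0,0,0,0,0.008,0]
    - [0,0,0,0,0,0.006,0]
    - [0,0,0,0,0,0,0]
    - [0,0,0,0,0,0,0]

```text
time: 10.4
tool_pos: [0.5204, 0.3427, -0.0204]
tcp_rot: [2.763, 1.495, -0.002]
wrist_force: [0.9, 0.4, 0.3]
width: 0.001
grip_force: 0.0
```

Call:
drive_tool:
  rows:
    - [0,0,0,0,0,0.002,0]
    - [0,0,0,0,0,0.002,0]
    - [0,0,0,0,0,0.002,0]
    - [0,0,0,0,0,0,0]

```text
time: 10.73
tool_pos: [0.5207, 0.3429, -0.0261]
tcp_rot: [2.763, 1.495, -0.001]
wrist_force: [0.0, 0.4, 1.0]
width: 0.001
grip_force: 0.0
```

Call:
drive_tool:
  rows:
    - [0,0,0,0,0,0.002,0]
    - [0,0,0,0,0,0.002,0]
    - [0,0,0,0,0,0,0]

```text
time: 10.98
tool_pos: [0.5206, 0.3428, -0.0302]
tcp_rot: [2.763, 1.495, -0.001]
wrist_force: [0.1, -0.7, 0.6]
width: 0.002
grip_force: 0.0
```

Call:
drive_tool:
  rows:
    - [0,0,0,0,0,0.002,0]
    - [0,0,0,0,0,0,0]

```text
time: 11.15
tool_pos: [0.5207, 0.3429, -0.0321]
tcp_rot: [-2.763, -1.495, 0.001]
wrist_force: [0.2, 0.5, -0.4]
width: -0.0
grip_force: 0.0
```

Call:
drive_tool:
  rows:
    - [0,0,0,0,0,0.0015,0]
    - [0,0,0,0,0,0,0]

```text
time: 11.32
tool_pos: [0.5208, 0.3429, -0.0335]
tcp_rot: [2.763, 1.495, -0.001]
wrist_force: [-0.8, 0.3, -0.4]
width: -0.002
grip_force: 0.0
```

Call:
drive_tool:
  rows:
    - [0,0,0,0,0,0.0015,0]
    - [0,0,0,0,0,0,0]

```text
time: 11.48
tool_pos: [0.521, 0.3431, -0.0348]
tcp_rot: [-2.763, -1.495, -0.0]
wrist_force: [0.6, 0.2, -1.2]
width: -0.002
grip_force: 0.0
```

Call:
drive_tool:
  rows:
    - [0,0,0,0,0,0.0015,0]
    - [0,0,0,0,0,0,0]

```text
time: 11.65
tool_pos: [0.5211, 0.3431, -0.0349]
tcp_rot: [2.763, 1.495, -0.0]
wrist_force: [-2.3, -2.6, 7.8]
width: -0.001
grip_force: 3.9
```

```bash
python3 - <<'E'
from h import *
s=status.read_state();T=np.array(s["tool_pos"]);print(T,s["wrist_force"])
a,b=shot("scene"),shot("side")
i=np.hstack([a["color"][235:315,195:295],b["color"][180:260,130:230]])[:,:,::-1].copy()
i=cv2.resize(i,None,fx=4,fy=4,interpolation=cv2.INTER_CUBIC)
for k,(p,o) in enumerate([(a,(195,235)),(b,(130,180))]):
    for dz,c in((0,(0,0,255)),(.02,(0,255,0)),(.04,(255,0,0))):
        q=(proj(p,(T+[0,0,dz])[None])[0]-o)*4+[400*k,0];cv2.circle(i,tuple(int(v) for v in q),3,c,-1)
cv2.imwrite("pics/c4.png",i)
E
```

```text
[ 0.52110422  0.34309517 -0.03493328] [-2.32356187 -2.55577889  7.83545834]
```

View pics/c4.png

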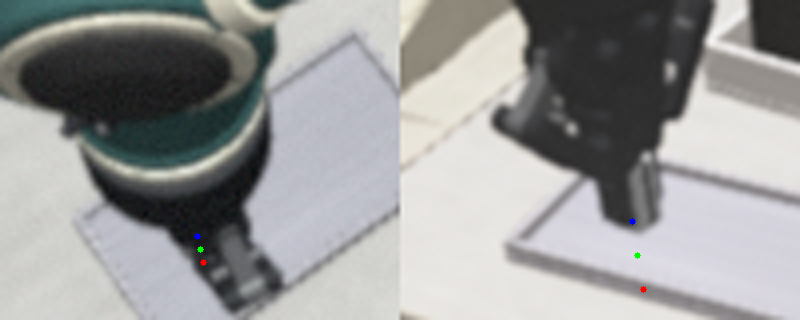

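```bash
python3 - <<'E'
from h import *
a,b=shot("scene"),shot("side");w=shot("wrist")
for c in((240,312),(280,285),(230,290)):print("scene",ray(a,(195+c[0]/4,235+c[1]/4),.004))
for c in((608,222),(630,230),(655,222)):print("side",ray(b,(130+(c[0]-400)/4,180+c[1]/4),.004))
cv2.imwrite("pics/w5.png",w["color"][:,:,::-1])
g=w["color"][225:300,230:325].mean(2).astype(int)
print("wrist tip px ->",ray(w,(277,258),.004), ray(w,(277,270),.004))
E
python3 go.py .5 .3 0 2.5625 | tail -1
```

```text
scene [0.48770885 0.36487832]
scene [0.47737278 0.34604952]
scene [0.4963871  0.35800917]
side [0.52335415 0.35446088]
side [0.5162657  0.34377669]
side [0.52121461 0.33284867]
wrist tip px -> [0.5257254  0.35064775] [0.52208139 0.34507392]
q [ 0.54  0.4   1.89 -0.    0.85  1.12] pos [ 0.5211  0.3431 -0.035 ] Xaxis [0.547 0.837 0.   ] F [-2.5 -1.1  7.3] t 11.9 w -0.001 g 3.8
```

View pics/w5.png

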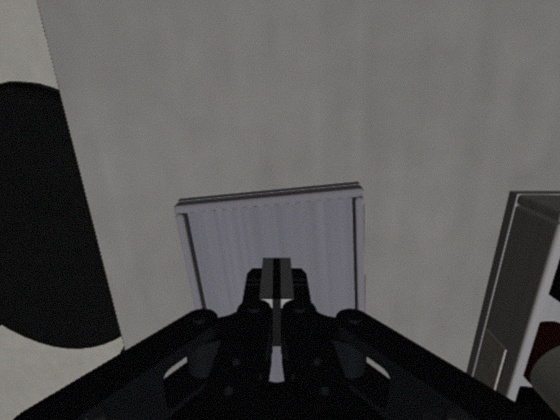

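The probe settles it. The tips sit about 39 mm above the reported TCP when shut, and the wrist and side views agree sideways. I'll go back to the bottle using TCP z ≈ -0.006 for the grip.

Call:
drive_tool:
  rows:
    - [0,0,0,0,0,-0.03,0]
    - [0,0,0,0,0,-0.04,0.5]
    - [0,0,0,0,0,-0.04,1]
    - [0,0,0,0,0,-0.025,1]
    - [0,0,0,-0.0105,0.036,0,1]
    - [0,0,0,-0.0105,0.036,0,1]
    - [0,0,0,-0.0105,0.036,0,1]
    - [0,0,0,-0.0105,0.0355,0,1]

```text
time: 12.57
tool_pos: [0.619, 0.2284, 0.0994]
tcp_rot: [2.762, 1.497, 0.001]
wrist_force: [0.4, 0.7, -0.7]
width: 0.978
grip_force: 0.0
```

Call:
drive_tool:
  rows:
    - [0,0,0,0,0,0,1]
    - [0,0,0,0,0,0,1]
    - [0,0,0,0,0,0,1]
    - [0,0,0,0,0,0,1]
    - [0,0,0,0,0,0,1]

```text
time: 12.98
tool_pos: [0.6171, 0.2305, 0.0986]
tcp_rot: [-2.761, -1.497, 0.001]
wrist_force: [-0.5, -0.3, 0.7]
width: 0.996
grip_force: 0.0
```

```bash
python3 go.py 0.6177 0.229 -0.006 2.5625|tail -2;python3 mw.py pics/w6.png dropper_bottle:.005 canister_white:.005 canister_black:.005 adapter_ring:.005
```

```text
turn [-0.03  0.02  0.11] shift [-0.0009  0.0013  0.1046]
q [0.32 0.3  1.73 0.   1.11 0.9 ] pos [0.6171 0.2305 0.0986] Xaxis [ 0.546  0.838 -0.   ] F [-0.5 -0.3  0.7] t 12.98 w 0.996 g 0.0
dropper_bottle ([0.6166, 0.2284], np.float64(0.925), [0.82])
canister_white ([0.5597, 0.1504], np.float64(0.914), [0.71])
canister_black ([0.6437, 0.2751], np.float64(0.917), [0.58])
adapter_ring ([0.5869, 0.1894], np.float64(0.4), [0.95])
```

Call:
drive_tool:
  rows:
    - [0,0,0,-0.001,0.001,0.035,1]
    - [0,0,0,0,0,0.035,1]
    - [0,0,0,0,0,0.025,1]
    - [0,0,0,0,0,0.01,1]
    - [0,0,0,0,0,0,0.6]
    - [0,0,0,0,0,0,0.5]
    - [0,0,0,0,0,0,0.4]
    - [0,0,0,0,0,0,0.2]
  force: 35

```text
time: 13.9
tool_pos: [0.6207, 0.2288, -0.0035]
tcp_rot: [2.762, 1.495, 0.007]
wrist_force: [-0.2, -0.5, 0.5]
width: 0.456
grip_force: 0.1
```

Call:
drive_tool:
  rows:
    - [0,0,0,0,0,0,0.2]
    - [0,0,0,0,0,0,0.2]
    - [0,0,0,0,0,0,0.2]
    - [0,0,0,0,0,0,0.2]

```text
time: 14.23
tool_pos: [0.6205, 0.2288, -0.0035]
tcp_rot: [2.762, 1.495, 0.007]
wrist_force: [-0.3, 1.0, 6.5]
width: 0.386
grip_force: 34.8
```

Gripped at 35 N. I'll lift it and carry it to the tray.

Call:
drive_tool:
  rows:
    - [0,0,0,0,0,-0.01,0.2]
    - [0,0,0,0,0,-0.02,0.2]
    - [0,0,0,0,0,-0.025,0.2]
    - [0,0,0,0,0,-0.025,0.2]
    - [0,0,0,0,0,0,0.2]
    - [0,0,0,0.0105,-0.02,0,0.2]
    - [0,0,0,0.0105,-0.025,0,0.2]
    - [0,0,0,0.0105,-0.025,0,0.2]

```text
time: 14.9
tool_pos: [0.5769, 0.2927, 0.0742]
tcp_rot: [2.764, 1.493, 0.001]
wrist_force: [-0.2, 0.7, -0.6]
width: 0.385
grip_force: 34.8
```

Call:
drive_tool:
  rows:
    - [0,0,0,0.0105,-0.025,0,0.2]
    - [0,0,0,0,-0.025,0,0.2]
    - [0,0,0,0,-0.022,0,0.2]
    - [0,0,0,0,0,0,0.2]
    - [0,0,0,0,0,0,0.2]
    - [0,0,0,0,0,0,0.2]

```text
time: 15.4
tool_pos: [0.5228, 0.3406, 0.0739]
tcp_rot: [2.762, 1.496, 0.001]
wrist_force: [0.4, -0.3, 0.3]
width: 0.384
grip_force: 34.8
```

```bash
python3 go.py 0.5216 0.343 -.0055 2.5625|tail -2
```

```text
turn [ 0.04 -0.01  0.05] shift [ 0.0013 -0.0023  0.0794]
q [ 0.54  0.27  1.83 -0.    1.04  1.12] pos [0.5228 0.3406 0.0739] Xaxis [0.547 0.837 0.   ] F [ 0.4 -0.3  0.3] t 15.4 w 0.384 g 34.8
```

Call:
drive_tool:
  rows:
    - [0,0,0,0.001,-0.002,0.03,0.2]
    - [0,0,0,0,0,0.025,0.2]
    - [0,0,0,0,0,0.015,0.2]
    - [0,0,0,0,0,0.006,0.2]
    - [0,0,0,0,0,0,0.2]
    - [0,0,0,0,0,0,0.2]
    - [0,0,0,0,0,0.001,0.2]
    - [0,0,0,0,0,0,0.2]

```text
time: 16.07
tool_pos: [0.5224, 0.3427, -0.0025]
tcp_rot: [2.763, 1.494, 0.002]
wrist_force: [-0.5, 0.0, 0.2]
width: 0.384
grip_force: 35.0
```

Call:
drive_tool:
  rows:
    - [0,0,0,0,0,0.001,0.2]
    - [0,0,0,0,0,0,0.2]

```text
time: 16.23
tool_pos: [0.5216, 0.3427, -0.0039]
tcp_rot: [2.763, 1.495, 0.001]
wrist_force: [0.4, 0.3, -0.7]
width: 0.383
grip_force: 35.0
```

Call:
drive_tool:
  rows:
    - [0,0,0,0,0,0.001,0.2]
    - [0,0,0,0,0,0,0.2]

```text
time: 16.4
tool_pos: [0.5218, 0.3429, -0.0045]
tcp_rot: [2.763, 1.495, 0.001]
wrist_force: [0.4, -0.7, 3.2]
width: 0.383
grip_force: 35.4
```

Call:
drive_tool:
  rows:
    - [0,0,0,0,0,0.001,0.2]
    - [0,0,0,0,0,0,0.2]

```text
time: 16.57
tool_pos: [0.5218, 0.343, -0.0046]
tcp_rot: [2.763, 1.496, 0.001]
wrist_force: [-2.3, -2.2, 9.6]
width: 0.381
grip_force: 36.1
```

Call:
drive_tool:
  rows:
    - [0,0,0,0,0,0,0.6]
    - [0,0,0,0,0,0,0.8]
    - [0,0,0,0,0,0,1]
    - [0,0,0,0,0,0,1]
    - [0,0,0,0,0,-0.03,1]
    - [0,0,0,0,0,-0.04,1]
    - [0,0,0,0,0,-0.035,1]
    - [0,0,0,0,0,0,1]

```text
time: 17.23
tool_pos: [0.5267, 0.346, 0.1076]
tcp_rot: [-2.762, -1.495, -0.022]
wrist_force: [1.2, 1.3, -0.1]
width: 1.002
grip_force: 0.0
```

Call:
drive_tool:
  rows:
    - [0,0,0,-0.028,0.0275,0,1]
    - [0,0,0,-0.028,0.0275,0,1]
    - [0,0,0,-0.028,0.0275,0,1]
    - [0,0,0,-0.028,0.0275,0,1]
    - [0,0,0,-0.0285,0.0275,0,1]
    - [0,0,0,0,0,0,1]
    - [0,0,0,0,0,0,1]
    - [0,0,0,0,0,0,1]

```text
time: 17.9
tool_pos: [0.5596, 0.1499, 0.0985]
tcp_rot: [-2.763, -1.493, 0.0]
wrist_force: [0.6, 1.1, -0.7]
width: 0.999
grip_force: 0.0
```

```bash
python3 go.py 0.5597 0.150 -0.006 2.5625|tail -2;python3 mw.py pics/w7.png canister_white:.005; python3 - <<'E'
from h import *
a,b=shot("scene"),shot("side")
print(fit([a],"dropper_bottle",.004),fit([b],"dropper_bottle",.004))
i=np.hstack([a["color"][150:310,150:350],b["color"][130:290,150:350]])[:,:,::-1]
cv2.imwrite("pics/c5.png",cv2.resize(i,None,fx=2,fy=2,interpolation=cv2.INTER_CUBIC))
E
```

```text
turn [-0.03 -0.01 -0.05] shift [1.000e-04 1.000e-04 1.045e-01]
q [0.22 0.16 1.91 0.   1.07 0.8 ] pos [0.5596 0.1499 0.0985] Xaxis [0.548 0.836 0.   ] F [ 0.6  1.1 -0.7] t 17.9 w 0.999 g 0.0
canister_white ([0.5595, 0.1501], np.float64(0.94), [0.68])
([0.5195, 0.3403], np.float64(0.928), [0.87]) ([0.5254, 0.3401], np.float64(0.878), [0.9])
```

View pics/c5.png

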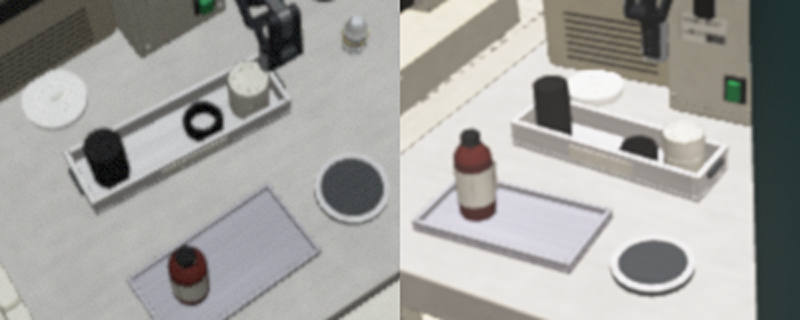

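The bottle stands on the tray (crop 188,275), and the ring and both canisters are untouched. Now the white canister.

Call:
drive_tool:
  rows:
    - [0,0,0,0,0,0.035,1]
    - [0,0,0,0,0,0.035,1]
    - [0,0,0,0,0,0.025,1]
    - [0,0,0,0,0,0.01,1]
    - [0,0,0,0,0,0,0.8]
    - [0,0,0,0,0,0,0.6]
    - [0,0,0,0,0,0,0.55]
    - [0,0,0,0,0,0,0.25]

```text
time: 18.87
tool_pos: [0.5619, 0.1506, -0.0037]
tcp_rot: [2.762, 1.495, 0.007]
wrist_force: [-3.8, -1.0, 7.0]
width: 0.465
grip_force: 34.4
```

Call:
drive_tool:
  rows:
    - [0,0,0,0,0,0,0.25]
    - [0,0,0,0,0,0,0.25]
    - [0,0,0,0,0,0,0.25]
    - [0,0,0,0,0,0,0.25]

```text
time: 19.2
tool_pos: [0.5621, 0.1506, -0.0036]
tcp_rot: [2.762, 1.494, 0.008]
wrist_force: [0.7, 1.2, 6.0]
width: 0.463
grip_force: 36.0
```

Call:
drive_tool:
  rows:
    - [0,0,0,0,0,-0.01,0.25]
    - [0,0,0,0,0,-0.02,0.25]
    - [0,0,0,0,0,-0.025,0.25]
    - [0,0,0,0,0,-0.02,0.25]
    - [0,0,0,0,0,0,0.25]
    - [0,0,0,0.011,-0.02,0,0.25]
    - [0,0,0,0.011,-0.022,0,0.25]
    - [0,0,0,0.011,-0.022,0,0.25]

```text
time: 19.87
tool_pos: [0.5233, 0.2125, 0.0685]
tcp_rot: [-2.764, -1.493, 0.001]
wrist_force: [-0.3, 0.8, -1.3]
width: 0.463
grip_force: 35.5
```

Call:
drive_tool:
  rows:
    - [0,0,0,0.011,-0.022,0,0.25]
    - [0,0,0,0.011,-0.022,0,0.25]
    - [0,0,0,0.01,-0.021,0,0.25]
    - [0,0,0,0,0,0,0.25]
    - [0,0,0,0,0,0,0.25]
    - [0,0,0,0,0,0,0.25]
    - [0,0,0,0,0,0,0.25]

```text
time: 20.45
tool_pos: [0.4874, 0.274, 0.0685]
tcp_rot: [2.763, 1.494, -0.001]
wrist_force: [0.3, 0.2, -0.2]
width: 0.464
grip_force: 35.6
```

```bash
python3 go.py 0.487 0.2755 -.0046 2.5625|tail -2
```

```text
turn [ 0.    0.03 -0.02] shift [ 0.001  -0.0011  0.0731]
q [ 0.47  0.16  1.97 -0.    1.01  1.05] pos [0.4874 0.274  0.0685] Xaxis [ 0.548  0.837 -0.001] F [ 0.3  0.2 -0.2] t 20.45 w 0.464 g 35.6
```

Call:
drive_tool:
  rows:
    - [0,0,0,0.001,-0.001,0.03,0.25]
    - [0,0,0,0,0,0.025,0.25]
    - [0,0,0,0,0,0.012,0.25]
    - [0,0,0,0,0,0.004,0.25]
    - [0,0,0,0,0,0,0.25]
    - [0,0,0,0,0,0.001,0.25]
    - [0,0,0,0,0,0,0.25]

```text
time: 21.03
tool_pos: [0.488, 0.2764, -0.0024]
tcp_rot: [2.763, 1.494, 0.003]
wrist_force: [-0.7, -0.7, -1.4]
width: 0.462
grip_force: 35.6
```

Call:
drive_tool:
  rows:
    - [0,0,0,0,0,0.001,0.25]
    - [0,0,0,0,0,0,0.25]

```text
time: 21.2
tool_pos: [0.4875, 0.2764, -0.0036]
tcp_rot: [2.763, 1.495, 0.002]
wrist_force: [-0.8, -1.4, -0.4]
width: 0.466
grip_force: 35.6
```

Call:
drive_tool:
  rows:
    - [0,0,0,0,0,0.001,0.25]
    - [0,0,0,0,0,0,0.25]

```text
time: 21.37
tool_pos: [0.4874, 0.2765, -0.0046]
tcp_rot: [2.763, 1.495, 0.002]
wrist_force: [-0.4, -0.1, 1.8]
width: 0.465
grip_force: 35.7
```

Call:
drive_tool:
  rows:
    - [0,0,0,0,0,0,0.6]
    - [0,0,0,0,0,0,0.8]
    - [0,0,0,0,0,0,1]
    - [0,0,0,0,0,0,1]
    - [0,0,0,0,0,-0.03,1]
    - [0,0,0,0,0,-0.04,1]
    - [0,0,0,0,0,-0.035,1]
    - [0,0,-7,-0.004,0.033,0,1]

```text
time: 22.03
tool_pos: [0.5147, 0.2599, 0.108]
tcp_rot: [-2.663, -1.665, -0.018]
wrist_force: [1.0, 1.0, 0.9]
width: 0.999
grip_force: 0.0
```

Call:
drive_tool:
  rows:
    - [0,0,-7,0,0.033,0,1]
    - [0,0,-7,0.004,0.033,0,1]
    - [0,0,-7,0.009,0.033,0,1]
    - [0,0,-7,0,0,0,1]
    - [0,0,-7,0,0,0,1]
    - [0,0,-7,0,0,0,1]
    - [0,0,-7,0,0,0,1]
    - [0,0,-7,0,0,0,1]

```text
time: 22.7
tool_pos: [0.6085, 0.235, 0.0993]
tcp_rot: [-1.566, -2.723, 0.001]
wrist_force: [1.1, 0.5, 0.1]
width: 0.999
grip_force: 0.0
```

Call:
drive_tool:
  rows:
    - [0,0,-7,0,0,0,1]
    - [0,0,-7,0,0,0,1]
    - [0,0,-7,0,0,0,1]
    - [0,0,-6,0,0,0,1]
    - [0,0,0,0,0,0,1]
    - [0,0,0,0,0,0,1]
    - [0,0,0,0,0,0,1]

```text
time: 23.28
tool_pos: [0.6085, 0.2351, 0.0996]
tcp_rot: [-0.9, -3.01, 0.0]
wrist_force: [0.2, -1.7, -0.4]
width: 0.999
grip_force: 0.0
```

```bash
python3 go.py 0.589 0.191 -0.025 .9917|tail -3; python3 mw.py pics/w8.png seat:0; python3 - <<'E'
from h import *
w=shot("wrist")
r=masks_of(w,"adapter_ring")
for x in r[:2]:
    m=x["mask"]; print(x["score"],x["bbox"],m.sum())
m=r[0]["mask"].astype(np.uint8);pts=np.argwhere(m)[:,::-1].astype(np.int32);h=np.zeros_like(m);cv2.fillConvexPoly(h,cv2.convexHull(pts),1)
H=cv2.resize(h,None,fx=4,fy=4,interpolation=cv2.INTER_LINEAR)>0
f=lambda v:-hull_iou(w,H,M["adapter_ring"]+[v[0],v[1],.005])
v=np.array([.589,.191]);o=minimize(f,v,method="Nelder-Mead",options=dict(initial_simplex=v+np.array([[0,0],[.01,0],[0,.01]])));print("ring",o.x,o.fun)
E
```

```text
turn [-0.01 -0.01 -0.13] shift [-0.0078 -0.0476  0.1246]
turn [-1.0000e-02  2.0000e-02  1.7987e+02] shift [0.0078 0.0476 0.1246]
q [ 0.33  0.29  1.75  0.    1.1  -0.66] pos [0.6085 0.2351 0.0996] Xaxis [-0.836  0.549  0.   ] F [ 0.2 -1.7 -0.4] t 23.28 w 0.999 g 0.0
seat ([0.4305, 0.1893], np.float64(0.968), [0.66])
0.88 [200.0, 184.5, 246.4, 229.2] 1423
ring [0.58820596 0.1927956 ] -0.9318313485677503
```

View pics/w8.png

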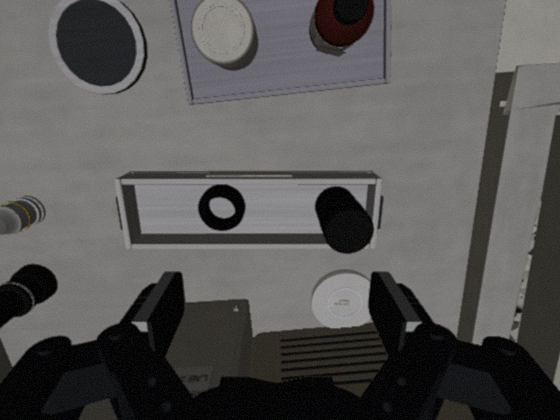

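The bottle (345,15) and white canister (222,30) stand on the tray. The ring lies at (222,207) with both neighbouring places empty.

Call:
drive_tool:
  rows:
    - [0,0,0,-0.0037,-0.0234,0,0.8]
    - [0,0,0,-0.0036,-0.0233,0,0.8]
    - [0,0,0,0,0,0.03,0.8]
    - [0,0,0,0,0,0.03,0.8]
    - [0,0,0,0,0,0.03,0.8]
    - [0,0,0,0,0,0.015,0.8]
    - [0,0,0,0,0,0,0.8]
    - [0,0,0,0,0,0,0.8]

```text
time: 24.15
tool_pos: [0.5881, 0.1917, -0.0062]
tcp_rot: [-0.897, -3.009, 0.002]
wrist_force: [-0.1, 1.0, -0.3]
width: 0.799
grip_force: 0.0
```

Call:
drive_tool:
  rows:
    - [0,0,0,0,0,0.01,0.8]
    - [0,0,0,0,0,0.008,0.8]
    - [0,0,0,0,0,0.004,0.8]
    - [0,0,0,0,0,0,0.8]
    - [0,0,0,0,0,0,0.8]
    - [0,0,0,0,0,0,0.8]

```text
time: 24.65
tool_pos: [0.5896, 0.1921, -0.0268]
tcp_rot: [0.896, 3.01, 0.001]
wrist_force: [1.0, 0.8, 0.7]
width: 0.803
grip_force: 0.0
```

```bash
python3 go.py 0.589 0.192 -0.031 .9917|tail -3|head -3; python3 - <<'E'
from h import *
w=shot("wrist");cv2.imwrite("pics/w9.png",w["color"][:,:,::-1])
T=np.array(status.read_state()["tool_pos"])
print("tip level px",proj(w,(T+[0,0,.045])[None]))
for x in masks_of(w,"adapter_ring")[:2]:
    b=x["bbox"];print(x["score"],b, ray(w,((b[0]+b[2])/2,(b[1]+b[3])/2),.014))
E
```

```text
turn [0.03 0.03 0.02] shift [ 0.0004 -0.0004  0.0042]
turn [-4.0000e-02  5.0000e-02 -1.7998e+02] shift [-0.0004  0.0004  0.0042]
q [ 0.27  0.38  1.9   0.    0.87 -0.72] pos [ 0.5896  0.1921 -0.0268] Xaxis [-0.837  0.547 -0.   ] F [1.  0.8 0.7] t 24.65 w 0.803 g 0.0
tip level px [[275.86712819 281.00312673]]
0.94 [232.7, 241.9, 312.7, 317.7] [0.59040516 0.18978938]
```

Call:
drive_tool:
  rows:
    - [0,0,0,0,0,0.002,0.8]
    - [0,0,0,0,0,0.002,0.7]
    - [0,0,0,0,0,0,0.6]
    - [0,0,0,0,0,0,0.55]
    - [0,0,0,0,0,0,0.5]
    - [0,0,0,0,0,0,0.5]
  force: 25

```text
time: 25.25
tool_pos: [0.5892, 0.192, -0.0312]
tcp_rot: [-0.896, -3.011, 0.0]
wrist_force: [-0.7, -1.2, -0.4]
width: 0.5
grip_force: 0.0
```

Call:
drive_tool:
  rows:
    - [0,0,0,0,0,0,0.25]
    - [0,0,0,0,0,0,0.25]
    - [0,0,0,0,0,0,0.25]
    - [0,0,0,0,0,0,0.25]
    - [0,0,0,0,0,0,0.25]

```text
time: 25.67
tool_pos: [0.5893, 0.1921, -0.0309]
tcp_rot: [0.896, 3.011, 0.0]
wrist_force: [-0.8, 0.4, 3.6]
width: 0.44
grip_force: 25.1
```

Call:
drive_tool:
  rows:
    - [0,0,0,0,0,-0.01,0.25]
    - [0,0,0,0,0,-0.02,0.25]
    - [0,0,0,0,0,-0.02,0.25]
    - [0,0,0,0,0,-0.02,0.25]
    - [0,0,0,0,0,0,0.25]
    - [0,0,0,0.026,-0.018,0,0.25]
    - [0,0,0,0.026,-0.018,0,0.25]
    - [0,0,0,0.026,-0.018,0,0.25]

```text
time: 26.33
tool_pos: [0.4931, 0.1892, 0.0382]
tcp_rot: [-0.897, -3.01, 0.0]
wrist_force: [-0.3, -0.1, 0.3]
width: 0.441
grip_force: 25.2
```

Call:
drive_tool:
  rows:
    - [0,0,0,0.026,-0.018,0,0.25]
    - [0,0,0,0.0265,-0.0177,0,0.25]
    - [0,0,0,0,0,0,0.25]
    - [0,0,0,0,0,0,0.25]
    - [0,0,0,0,0,0,0.25]
    - [0,0,0,0,0,0,0.25]

```text
time: 26.83
tool_pos: [0.4324, 0.1887, 0.0393]
tcp_rot: [0.896, 3.009, 0.002]
wrist_force: [0.1, -0.6, 1.0]
width: 0.436
grip_force: 25.2
```

```bash
python3 go.py 0.4308 0.1883 -0.0299 .9917|tail -3; python3 mw.py pics/w10.png seat:0; python3 - <<'E'
from h import *
w=shot("wrist")
for x in masks_of(w,"adapter_ring")[:1]:
    b=x["bbox"];print(x["score"],b, ray(w,((b[0]+b[2])/2,(b[1]+b[3])/2),.084))
E
```

```text
turn [0.08 0.07 0.01] shift [ 0.0012 -0.0012  0.0692]
turn [-1.0000e-01  1.3000e-01 -1.7999e+02] shift [-0.0012  0.0012  0.0692]
q [ 0.36  0.03  2.18 -0.    0.93 -0.63] pos [0.4324 0.1887 0.0393] Xaxis [-0.837  0.547 -0.001] F [ 0.1 -0.6  1. ] t 26.83 w 0.436 g 25.2
seat ([0.431, 0.1887], np.float64(0.786), [0.65])
0.72 [236.4, 236.1, 312.4, 322.7] [0.4314085  0.18838521]
```

Aligned within about 1 mm, so I'll lower it.

Call:
drive_tool:
  rows:
    - [0,0,0,0.0007,-0.0008,0.025,0.25]
    - [0,0,0,0,0,0.025,0.25]
    - [0,0,0,0,0,0.012,0.25]
    - [0,0,0,0,0,0.004,0.25]
    - [0,0,0,0,0,0,0.25]
    - [0,0,0,0,0,0,0.25]
    - [0,0,0,0,0,0.001,0.25]
    - [0,0,0,0,0,0,0.25]

```text
time: 27.7
tool_pos: [0.4311, 0.1885, -0.0272]
tcp_rot: [0.896, 3.009, 0.002]
wrist_force: [-0.0, 0.4, -0.5]
width: 0.446
grip_force: 25.2
```

Call:
drive_tool:
  rows:
    - [0,0,0,0,0,0.001,0.25]
    - [0,0,0,0,0,0,0.25]

```text
time: 27.87
tool_pos: [0.4304, 0.1882, -0.0286]
tcp_rot: [0.896, 3.01, 0.001]
wrist_force: [0.2, -0.4, 0.0]
width: 0.444
grip_force: 25.2
```

Call:
drive_tool:
  rows:
    - [0,0,0,0,0,0.001,0.25]
    - [0,0,0,0,0,0,0.25]

```text
time: 28.03
tool_pos: [0.4302, 0.1882, -0.0299]
tcp_rot: [0.896, 3.01, 0.001]
wrist_force: [-0.2, 0.9, 1.3]
width: 0.44
grip_force: 25.3
```

Call:
drive_tool:
  rows:
    - [0,0,0,0,0,0,0.5]
    - [0,0,0,0,0,0,0.6]
    - [0,0,0,0,0,0,0.75]
    - [0,0,0,0,0,0,0.75]
    - [0,0,0,0,0,-0.02,0.75]
    - [0,0,0,0,0,-0.04,0.75]
    - [0,0,0,0,0,-0.04,1]
    - [0,0,0,0,0,-0.03,1]

```text
time: 28.7
tool_pos: [0.4304, 0.1882, 0.1024]
tcp_rot: [0.896, 3.01, 0.002]
wrist_force: [0.9, 0.6, 0.9]
width: 0.994
grip_force: 0.0
```

```bash
cat > ring.py <<'E'
from h import *
import sys
for c in("wrist","side","scene"):
    w=shot(c);out=[]
    for n,z in(("adapter_ring",.006),("seat",0.)):
        r=masks_of(w,n)
        if not r: out.append(None);continue
        m=r[0]["mask"].astype(np.uint8);pts=np.argwhere(m)[:,::-1].astype(np.int32);h=np.zeros_like(m);cv2.fillConvexPoly(h,cv2.convexHull(pts),1)
        H=cv2.resize(h,None,fx=4,fy=4,interpolation=cv2.INTER_LINEAR)>0
        v=np.array([.4305,.1885]);o=minimize(lambda v:-hull_iou(w,H,M[n]+[v[0],v[1],z]),v,method="Nelder-Mead",options=dict(initial_simplex=v+np.array([[0,0],[.01,0],[0,.01]])));out.append((o.x.round(4).tolist(),round(o.fun,2)))
    print(c,out)
E
python3 ring.py; python3 go.py 0.4875 .2765 -.0046 2.5625; python3 - <<'E'
from h import *
w=shot("wrist");print(fit([w],"canister_white",.004),fit([w],"dropper_bottle",.004))
E
```

```text
wrist [([0.4294, 0.1898], np.float64(-0.92)), ([0.4314, 0.1888], np.float64(-0.97))]
side [([0.4321, 0.1884], np.float64(-0.84)), ([0.4323, 0.1878], np.float64(-0.95))]
scene [([0.4276, 0.1893], np.float64(-0.88)), None]
turn [-4.000e-02 -2.400e-01 -8.998e+01] shift [-0.107  -0.0008  0.1024]
turn [-2.400e-01  4.000e-02  9.002e+01] shift [0.107  0.0008 0.1024]
q [ 0.36 -0.05  2.13  0.    1.06 -0.63] pos [0.4283 0.1874 0.0978] Xaxis [-0.837  0.547  0.002] F [-0.6  1.5  0.9] t 29.15 w 0.999 g 0.0
([0.4853, 0.2749], np.float64(0.915), [0.68]) ([0.5238, 0.3431], np.float64(0.936), [0.61])
```

Call:
drive_tool:
  rows:
    - [0,0,7,0,0,0,1]
    - [0,0,7,0,0,0,1]
    - [0,0,7,0,0,0,1]
    - [0,0,7,0,0,0,1]
    - [0,0,7,0,0,0,1]
    - [0,0,7,0,0,0,1]
    - [0,0,7,0,0,0,1]
    - [0,0,7,0,0,0,1]

```text
time: 29.97
tool_pos: [0.4295, 0.1879, 0.0993]
tcp_rot: [-2.212, -2.231, 0.001]
wrist_force: [0.6, -0.4, 0.6]
width: 0.999
grip_force: 0.0
```

Call:
drive_tool:
  rows:
    - [0,0,7,0,0,0,1]
    - [0,0,7,0,0,0,1]
    - [0,0,7,0,0,0,1]
    - [0,0,7,0,0,0,1]
    - [0,0,6,0,0,0,1]
    - [0,0,0,0.0355,0,0,1]
    - [0,0,0,0.0355,0,0,1]
    - [0,0,0,0.035,0,0,1]

```text
time: 30.63
tool_pos: [0.4882, 0.2775, 0.0993]
tcp_rot: [2.764, 1.494, -0.001]
wrist_force: [0.9, 0.0, 0.8]
width: 1.0
grip_force: 0.0
```

Call:
drive_tool:
  rows:
    - [0,0,0,0,0,0,1]
    - [0,0,0,0,0,0,1]
    - [0,0,0,0,0,0,1]
    - [0,0,0,0,0,0,1]

```text
time: 30.97
tool_pos: [0.4867, 0.2758, 0.0991]
tcp_rot: [2.763, 1.495, -0.003]
wrist_force: [-0.3, 0.2, -0.2]
width: 1.002
grip_force: 0.0
```

```bash
python3 go.py 0.4874 .2765 -.0046 2.5625; python3 mw.py pics/w11.png canister_white:.004
```

```text
turn [-1.6000e-01 -7.0000e-02 -1.7999e+02] shift [-1.000e-03 -1.000e-04  1.037e-01]
turn [-0.04  0.1   0.  ] shift [1.000e-03 1.000e-04 1.037e-01]
q [ 0.47  0.13  1.95 -0.    1.07  1.05] pos [0.4867 0.2758 0.0991] Xaxis [ 0.547  0.837 -0.002] F [-0.3  0.2 -0.2] t 30.97 w 1.002 g 0.0
canister_white ([0.4863, 0.2749], np.float64(0.942), [0.73])
```

Call:
drive_tool:
  rows:
    - [0,0,0,0,0,0.035,1]
    - [0,0,0,0,0,0.035,1]
    - [0,0,0,0,0,0.024,1]
    - [0,0,0,0,0,0.0085,1]
    - [0,0,0,0,0,0,0.8]
    - [0,0,0,0,0,0,0.6]
    - [0,0,0,0,0,0,0.55]
    - [0,0,0,0,0,0,0.25]
  force: 35

```text
time: 31.73
tool_pos: [0.4898, 0.2777, -0.0002]
tcp_rot: [2.763, 1.495, 0.007]
wrist_force: [-3.2, -1.6, 11.7]
width: 0.464
grip_force: 34.8
```

Call:
drive_tool:
  rows:
    - [0,0,0,0,0,0,0.25]
    - [0,0,0,0,0,0,0.25]
    - [0,0,0,0,0,0,0.25]

```text
time: 31.98
tool_pos: [0.49, 0.2778, -0.0001]
tcp_rot: [2.763, 1.495, 0.007]
wrist_force: [-0.5, -0.8, 7.0]
width: 0.463
grip_force: 35.6
```

Call:
drive_tool:
  rows:
    - [0,0,0,0,0,-0.01,0.25]
    - [0,0,0,0,0,-0.02,0.25]
    - [0,0,0,0,0,-0.025,0.25]
    - [0,0,0,0,0,-0.02,0.25]
    - [0,0,0,0,0,0,0.25]
    - [0,0,0,-0.011,0.02,0,0.25]
    - [0,0,0,-0.011,0.022,0,0.25]
    - [0,0,0,-0.011,0.022,0,0.25]

```text
time: 32.65
tool_pos: [0.523, 0.2137, 0.0722]
tcp_rot: [-2.762, -1.497, 0.0]
wrist_force: [-0.1, 1.1, -0.7]
width: 0.455
grip_force: 35.4
```

Call:
drive_tool:
  rows:
    - [0,0,0,-0.011,0.022,0,0.25]
    - [0,0,0,-0.011,0.022,0,0.25]
    - [0,0,0,-0.01,0.021,0,0.25]
    - [0,0,0,0,0,0,0.25]
    - [0,0,0,0,0,0,0.25]
    - [0,0,0,0,0,0,0.25]
    - [0,0,0,0,0,0,0.25]

```text
time: 33.23
tool_pos: [0.5594, 0.1524, 0.0719]
tcp_rot: [-2.762, -1.496, 0.001]
wrist_force: [0.5, 0.3, -0.7]
width: 0.456
grip_force: 35.5
```

```bash
python3 go.py 0.561 0.1505 .0009 2.5625|tail -2;python3 mw.py pics/w12.png canister_white:.072 trough:0
```

```text
turn [-0.05  0.02  0.05] shift [-0.0007  0.0024  0.071 ]
q [0.22 0.19 1.93 0.   1.02 0.8 ] pos [0.5594 0.1524 0.0719] Xaxis [ 0.546  0.837 -0.   ] F [ 0.5  0.3 -0.7] t 33.23 w 0.456 g 35.5
canister_white ([0.5559, 0.1476], np.float64(0.974), [0.8])
trough ([0.6053, 0.2158, 0.9908], np.float64(0.986), [0.64])
```

Call:
drive_tool:
  rows:
    - [0,0,0,0.001,0.002,0.025,0.25]
    - [0,0,0,0,0,0.025,0.25]
    - [0,0,0,0,0,0.012,0.25]
    - [0,0,0,0,0,0.006,0.25]
    - [0,0,0,0,0,0,0.25]
    - [0,0,0,0,0,0.001,0.25]
    - [0,0,0,0,0,0,0.25]

```text
time: 33.97
tool_pos: [0.5636, 0.1519, 0.0044]
tcp_rot: [2.762, 1.495, 0.003]
wrist_force: [0.0, -1.3, -0.7]
width: 0.458
grip_force: 35.5
```

Call:
drive_tool:
  rows:
    - [0,0,0,0,0,0.001,0.25]
    - [0,0,0,0,0,0,0.25]

```text
time: 34.13
tool_pos: [0.5635, 0.1517, 0.0034]
tcp_rot: [2.763, 1.495, 0.003]
wrist_force: [-0.8, 0.0, -1.6]
width: 0.454
grip_force: 35.5
```

Call:
drive_tool:
  rows:
    - [0,0,0,0,0,0.001,0.25]
    - [0,0,0,0,0,0,0.25]

```text
time: 34.3
tool_pos: [0.5627, 0.1516, 0.0017]
tcp_rot: [2.763, 1.495, 0.001]
wrist_force: [-0.2, -0.4, -0.7]
width: 0.461
grip_force: 35.5
```

Call:
drive_tool:
  rows:
    - [0,0,0,0,0,0.001,0.25]
    - [0,0,0,0,0,0,0.25]

```text
time: 34.47
tool_pos: [0.5628, 0.1515, 0.001]
tcp_rot: [2.763, 1.495, 0.001]
wrist_force: [-0.9, -0.6, 3.7]
width: 0.46
grip_force: 35.7
```

Call:
drive_tool:
  rows:
    - [0,0,0,0,0,0.0005,0.25]
    - [0,0,0,0,0,0,0.25]

```text
time: 34.63
tool_pos: [0.5628, 0.1516, 0.0009]
tcp_rot: [2.763, 1.495, 0.001]
wrist_force: [-2.4, -0.3, 6.9]
width: 0.463
grip_force: 36.1
```

Call:
drive_tool:
  rows:
    - [0,0,0,0,0,0,0.6]
    - [0,0,0,0,0,0,0.8]
    - [0,0,0,0,0,0,1]
    - [0,0,0,0,0,0,1]
    - [0,0,0,0,0,-0.03,1]
    - [0,0,0,0,0,-0.04,1]
    - [0,0,0,0,0,-0.035,1]
    - [0,0,0,0,0,0,1]

```text
time: 35.3
tool_pos: [0.5685, 0.1529, 0.1133]
tcp_rot: [2.76, 1.493, 0.021]
wrist_force: [0.2, -0.1, 0.6]
width: 0.997
grip_force: 0.0
```

Call:
drive_tool:
  rows:
    - [0,0,0,0,0,0,1]
    - [0,0,0,0,0,0,1]
    - [0,0,0,0,0,0,1]

```text
time: 35.55
tool_pos: [0.5609, 0.1512, 0.1029]
tcp_rot: [-2.762, -1.495, 0.005]
wrist_force: [-0.4, 0.7, -0.7]
width: 0.996
grip_force: 0.0
```

```bash
python3 mw.py pics/w13.png canister_white:.005; python3 go.py .5218 .343 -.0046 2.5625 | tail -2
```

```text
canister_white ([0.5609, 0.1487], np.float64(0.905), [0.82])
turn [-0.16  0.16  0.02] shift [ 0.1392 -0.1376  0.1071]
q [0.22 0.16 1.9  0.   1.08 0.8 ] pos [0.5608 0.1512 0.1025] Xaxis [ 0.547  0.837 -0.003] F [ 0.4 -0.7 -0.1] t 35.65 w 1.004 g 0.0
```

White is back within about 2 mm of its start at (0.5597, 0.150). Now the bottle.

Call:
drive_tool:
  rows:
    - [0,0,0,0.028,-0.0275,0,1]
    - [0,0,0,0.028,-0.0275,0,1]
    - [0,0,0,0.028,-0.0275,0,1]
    - [0,0,0,0.028,-0.0275,0,1]
    - [0,0,0,0.0272,-0.0276,0,1]
    - [0,0,0,0,0,0,1]
    - [0,0,0,0,0,0,1]
    - [0,0,0,0,0,0,1]

```text
time: 36.32
tool_pos: [0.5225, 0.3427, 0.1033]
tcp_rot: [2.761, 1.496, -0.004]
wrist_force: [-0.0, -0.3, -0.3]
width: 0.998
grip_force: 0.0
```

```bash
python3 mw.py pics/w14.png dropper_bottle:.004; python3 go.py .5218 .343 -.0046 2.5625 | tail -2
```

```text
dropper_bottle ([0.5206, 0.3398], np.float64(0.938), [0.58])
turn [-0.02  0.11 -0.04] shift [ 0.0002 -0.0018  0.1084]
q [ 0.54  0.24  1.8  -0.    1.1   1.12] pos [0.5232 0.3418 0.1038] Xaxis [ 0.548  0.837 -0.002] F [ 0.2 -0.5 -0.1] t 36.42 w 1.0 g 0.0
```

Call:
drive_tool:
  rows:
    - [0,0,0,0,-0.001,0.035,1]
    - [0,0,0,0,0,0.035,1]
    - [0,0,0,0,0,0.025,1]
    - [0,0,0,0,0,0.0095,1]
    - [0,0,0,0,0,0,0.7]
    - [0,0,0,0,0,0,0.55]
    - [0,0,0,0,0,0,0.45]
    - [0,0,0,0,0,0,0.2]

```text
time: 37.08
tool_pos: [0.5247, 0.3448, 0.0029]
tcp_rot: [-2.763, -1.494, -0.007]
wrist_force: [-0.6, -0.1, 0.1]
width: 0.454
grip_force: 0.0
```

Call:
drive_tool:
  rows:
    - [0,0,0,0,0,0,0.2]
    - [0,0,0,0,0,0,0.2]
    - [0,0,0,0,0,0,0.2]
    - [0,0,0,0,0,0,0.2]

```text
time: 37.42
tool_pos: [0.5245, 0.3449, 0.0029]
tcp_rot: [2.763, 1.496, 0.007]
wrist_force: [-0.5, -1.6, 6.2]
width: 0.377
grip_force: 34.9
```

Call:
drive_tool:
  rows:
    - [0,0,0,0,0,-0.01,0.2]
    - [0,0,0,0,0,-0.02,0.2]
    - [0,0,0,0,0,-0.025,0.2]
    - [0,0,0,0,0,-0.025,0.2]
    - [0,0,0,0,0,0,0.2]
    - [0,0,0,-0.0105,0.02,0,0.2]
    - [0,0,0,-0.0105,0.025,0,0.2]
    - [0,0,0,-0.0105,0.025,0,0.2]

```text
time: 38.08
tool_pos: [0.5638, 0.2791, 0.0807]
tcp_rot: [-2.761, -1.498, -0.001]
wrist_force: [0.6, 0.6, -0.1]
width: 0.385
grip_force: 34.8
```

Call:
drive_tool:
  rows:
    - [0,0,0,-0.0105,0.025,0,0.2]
    - [0,0,0,0,0.025,0,0.2]
    - [0,0,0,0,0.0227,0,0.2]
    - [0,0,0,0,0,0,0.2]
    - [0,0,0,0,0,0,0.2]
    - [0,0,0,0,0,0,0.2]
    - [0,0,0,0,0,0,0.2]

```text
time: 38.67
tool_pos: [0.6179, 0.2312, 0.08]
tcp_rot: [-2.762, -1.496, 0.002]
wrist_force: [-0.7, -0.2, -0.6]
width: 0.381
grip_force: 34.9
```

```bash
python3 go.py .6185 .229 .0039 2.5625 | tail -2; python3 mw.py pics/w15.png dropper_bottle:.084 canister_black:.005
```

```text
turn [-0.05  0.04  0.06] shift [-0.0015  0.0017  0.0761]
q [0.32 0.32 1.74 0.   1.08 0.9 ] pos [0.6179 0.2312 0.08  ] Xaxis [ 0.546  0.838 -0.001] F [-0.7 -0.2 -0.6] t 38.67 w 0.381 g 34.9
dropper_bottle ([0.6156, 0.2289], np.float64(0.884), [0.56])
canister_black ([0.6437, 0.275], np.float64(0.944), [0.93])
```

Call:
drive_tool:
  rows:
    - [0,0,0,0,0.001,0.03,0.2]
    - [0,0,0,0,0,0.025,0.2]
    - [0,0,0,0,0,0.012,0.2]
    - [0,0,0,0,0,0.006,0.2]
    - [0,0,0,0,0,0,0.2]
    - [0,0,0,0,0,0.001,0.2]
    - [0,0,0,0,0,0,0.2]

```text
time: 39.4
tool_pos: [0.6212, 0.2307, 0.0078]
tcp_rot: [2.762, 1.495, 0.004]
wrist_force: [0.1, 0.9, -0.4]
width: 0.378
grip_force: 34.9
```

Call:
drive_tool:
  rows:
    - [0,0,0,0,0,0.001,0.2]
    - [0,0,0,0,0,0,0.2]

```text
time: 39.57
tool_pos: [0.6209, 0.2304, 0.0065]
tcp_rot: [2.763, 1.495, 0.003]
wrist_force: [-0.2, -0.4, -1.3]
width: 0.38
grip_force: 34.9
```

Call:
drive_tool:
  rows:
    - [0,0,0,0,0,0.001,0.2]
    - [0,0,0,0,0,0,0.2]

```text
time: 39.73
tool_pos: [0.6202, 0.2302, 0.0047]
tcp_rot: [2.763, 1.495, 0.001]
wrist_force: [0.5, -0.7, 0.2]
width: 0.381
grip_force: 34.9
```

Call:
drive_tool:
  rows:
    - [0,0,0,0,0,0.001,0.2]
    - [0,0,0,0,0,0,0.2]

```text
time: 39.9
tool_pos: [0.6203, 0.2302, 0.004]
tcp_rot: [2.763, 1.495, 0.001]
wrist_force: [-1.3, -0.1, 2.5]
width: 0.379
grip_force: 35.3
```

Call:
drive_tool:
  rows:
    - [0,0,0,0,0,0.0005,0.2]
    - [0,0,0,0,0,0,0.2]

```text
time: 40.07
tool_pos: [0.6203, 0.2302, 0.004]
tcp_rot: [2.763, 1.495, 0.001]
wrist_force: [-2.0, 0.7, 5.9]
width: 0.378
grip_force: 35.7
```

Standing on the floor; release, lift and check. I'll move back toward the robot (tool -y) so the cameras have a clear view.

Call:
drive_tool:
  rows:
    - [0,0,0,0,0,0,0.6]
    - [0,0,0,0,0,0,0.8]
    - [0,0,0,0,0,0,1]
    - [0,0,0,0,0,0,1]
    - [0,0,0,0,0,-0.03,1]
    - [0,0,0,0,0,-0.04,1]
    - [0,0,0,0,0,-0.04,1]
    - [0,0,0,0,0,-0.04,1]

```text
time: 40.73
tool_pos: [0.6191, 0.2299, 0.1534]
tcp_rot: [-2.763, -1.495, 0.003]
wrist_force: [0.5, 0.3, 0.2]
width: 0.995
grip_force: 0.0
```

Call:
drive_tool:
  rows:
    - [0,0,0,0,-0.03,-0.03,1]
    - [0,0,0,0,-0.03,-0.03,1]
    - [0,0,0,0,0,0,1]
    - [0,0,0,0,0,0,1]
    - [0,0,0,0,0,0,1]
    - [0,0,0,0,0,0,1]
    - [0,0,0,0,0,0,1]

```text
time: 41.32
tool_pos: [0.5699, 0.2613, 0.2091]
tcp_rot: [-2.763, -1.494, 0.006]
wrist_force: [-0.5, 0.1, -0.4]
width: 1.002
grip_force: 0.0
```

```bash
python3 mw.py pics/w16.png canister_black:.005 dropper_bottle:.005 canister_white:.005 objective:0 eyepiece:0 trough:0; python3 ring.py; python3 go.py .6 .2 .2 2.5625|tail -1
```

```text
canister_black ([0.6439, 0.2747], np.float64(0.916), [0.95])
dropper_bottle ([0.6171, 0.2246], np.float64(0.933), [0.92])
canister_white ([0.5606, 0.1479], np.float64(0.949), [0.91])
objective ([0.4963, 0.0388], np.float64(0.722), [0.81])
eyepiece ([0.5467, -0.004], np.float64(0.557), [0.68])
trough ([0.6038, 0.2128, 0.9922], np.float64(0.975), [0.79])
wrist [([0.4304, 0.1887], np.float64(-0.89)), ([0.4312, 0.1875], np.float64(-0.97))]
side [([0.4308, 0.1866], np.float64(-0.82)), ([0.4329, 0.1875], np.float64(-0.93))]
scene [([0.4271, 0.1897], np.float64(-0.85)), ([0.4288, 0.1875], np.float64(-0.95))]
q [ 0.39  0.16  1.69 -0.    1.29  0.97] pos [0.5706 0.2624 0.2118] Xaxis [0.547 0.837 0.   ] F [-0.3  0.2  0.5] t 42.12 w 1.0 g 0.0
```

View pics/w16.png

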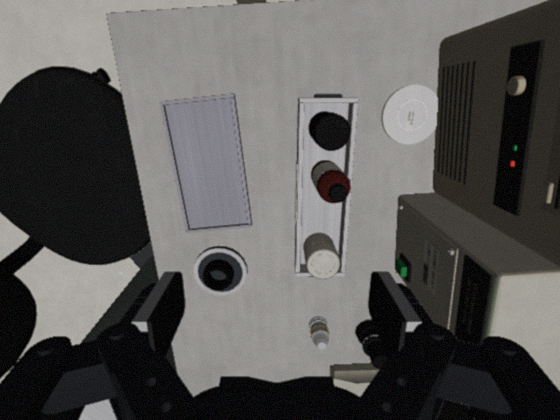

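The final view shows the ring centred in the seat (220,270). The bottle (328,180) and white canister (322,260) stand upright in the trough with the black canister, and the tray is empty. All are within about 4 mm, so I'll hand in.

```bash
python3 -c "
from workcell import workorder
print(workorder.finish_job())"
```

```text
the job is handed in; nothing more can be done
None
```

The job is handed in: the ring lies flat in the seat about 2 mm off centre, and the bottle and white canister are back upright in the trough within about 4 mm of where they stood. Nothing tipped; the first bottle grip slipped off its cap without shifting it, and the objective and eyepiece measured in place within fit error. The hand-in returned no verdict, so these figures are my own camera measurements.

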